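Feed two slugs down a sloped chute to its stop

ROBOT

A 6-joint arm with a two-finger parallel gripper is mounted at the origin on a cart in front of the work surface, level with it; the furniture and walls round the work are solid. World frame = base frame: x ahead of the robot, y to its left, z up, the work surface at z = 0. Lengths are in mm, angles in rad, forces in N, time in s.
With the tool pointing down it reaches from about 425 to 950 mm from the base axis. Payload 14.7 kg.
Tool frame: the origin (TCP) lies midway between the tips of the shut fingers; the grasp point (between the pads) lies 19 mm behind it; x points along the fingers, y is the direction in which the jaws open and shut, and the axes are right-handed (so a half turn about x gives the same grasp; the last joint's range is limited). The gripper opens to 85 mm and grips with 20 to 120 N. Pads are 22 mm wide; open, the fingers measure 114 mm over their backs; the gripper's body (76 mm by 85 mm) begins 54 mm behind the grasp point. The pads swing forward as they close: fully open they stand 13 mm farther back than shut.
Start: joints at [1.16, 0.48, 1.596, -0, 1.065, -0.047], TCP at [231.264, 607.461, 198.597] pointing down, gripper open.
Joint ranges: [-2.75, 2.75], [-0.82, 2.05], [0.23, 2.67], [-1.56, 4.7], [0.09, 2.69], [-2.92, 2.92]. Speed limits (rad/s): [1.89, 1.89, 2.39, 3.01, 3.01, 3.01].

INTERFACE

Orientations are given as a rotation vector (axis times angle).
In Python, from cell import * gives the robot as it stands. Calls block until the motion is done:
- move_to(position, orientation): joint-space move of the TCP to a pose.
- movel(position, rot=None, vel=150): straight line of the TCP; rot=None keeps the orientation; vel is the mean speed in mm/s.
- goto_joints(angles): joint-space move.
- set_gripper(opening, strength=None): opening from 0.0 (shut) to 1.0 (fully open); strength is the grip in N (None keeps the last); returns when the fingers have stopped.
- hold(seconds).
- inverse_kinematics(position, orientation): joint angles nearest the present ones, or None.
- observe(): the state.
- grab_frame(name): name is "side" or "top" or "wrist"; returns the picture (384x512x3 uint8, red, green, blue); there is no depth.
- camera_params(name): a dict with "K" (3x3 intrinsics, pixels), "extrinsics" (4x4, takes a point from camera to world coordinates); the wrist camera has in their place "T_tool_cam" (4x4, takes a point from camera to tool coordinates, whose origin is the TCP and whose axes are the tool frame's). Camera axes: x right, y down, z forward; pixel columns grow to the right and rows downward; lengths in mm; the calibration is good to about 2 mm. A picture is of the moment at which its call begins: read the wrist's pose just before it. camera_params takes no time and is no camera call.
A pose or a line that the arm cannot do raises IKError and nothing moves.
- hand_in(): hands the job in, once; it reports no verdict.
The state is a dict: "clock": time; "q": joint angles; "qd": joint speeds; "tau": joint torques, N m; "tool_pos": TCP position; "tool_rot": TCP orientation; "force": force on the tool from outside, world axes, zero at the start; "ft_torque": the same for the moment, N m; "gripper_width": opening from 0.0 (shut) to 1.0 (fully open).
Only numpy, scipy, OpenCV 4.12 (cv2) and the standard library are available. Lean on these libraries where they do the work, as an engineer would, in place of code of your own. Each camera call takes 0.05 s, during which the arm holds its last target.

TASK

A short metal slug has hung up part-way down the sloped feed chute. First push it down the chute, under the hood, until it rests against the spring stop at the bottom; then take the second, identical slug from the bench, lay it lengthwise in the chute and push it down until it butts against the first one, leaving the pair without gaps. Push gently: the stop may yield a little but must not be forced back, and leave the other things on the bench alone.

Things in the scene. Friction and masses are not known exactly. Their poses are not given: they have to be found in the camera images.
- chute: Fixed dark-steel chute on a wooden base (290 x 75 x 10 mm). Frame tilted with it: origin on the chute floor's centre line at the stop face, 50 mm above the bench; x UP the slope (0.21 rad), y across, z square to the floor. Channel 27 mm wide, floor flat, side walls 4 mm thick, 12 mm high, straight from x = 0 to 190 mm. Slugs do not slide by themselves. A block 24 mm high stands behind the stop.
- chute_head (a point): Upper, open end of the chute: centre of the floor's end edge, at x = 225 mm in the chute frame, axes as the chute's. From x = 190 mm to here the side walls flare out, to about 35 mm between them.
- hood_top (a point): Centre of the top of the bright aluminium hood that bridges the channel from x = 4 to 40 mm of the chute frame; axes as the chute's. Its underside is 29 mm and its top 32 mm above the chute floor; 43 mm wide.
- stop_face (a point): Centre of the lower edge of the stop's face, on the chute floor; moves with the stop; axes as those of the chute (x up the slope). The stop plate is 22 mm wide and reaches from 2 to 20 mm above the chute floor.
- stop (a joint): How far the spring stop is pushed back down the slope, in m: 0 at rest (sprung forward), 0.012 at the end of its travel. It begins to yield at 4 N and stiffens by 1 N per mm; beyond 0.007 (11 N) it counts as forced.
- slug_hung: Plain grey cast-metal slug, 21 mm wide, 71 mm long, 22 mm high, about 0.12 kg, lying lengthwise in the chute, hung up with its centre 90 to 130 mm above the stop face; it stands 10 mm above the side walls. Origin: centre of its underside; y along its length, x across, z square to its underside. Against the stop its origin is 35.5 mm up the slope from the stop face.
- slug_spare: The second slug, identical (21 x 71 x 22 mm, 0.12 kg), lying flat on the bench to the left of the chute. Origin: centre of its underside; y along its length, x across, z up. When it butts against the first its origin is 106.5 mm up the slope from the stop face.
- quoin: Black steel quoin, 22 x 55 x 18 mm, lying loose on the bench: a bystander. Origin: centre of its underside; y along its length.
- tape: Black round pocket tape measure, 66 x 64 x 31 mm, a bystander. Origin: centre of its underside.
- pad: Small grey stamp pad with black top, 30 x 75 x 18 mm, a bystander. Origin: centre of its underside; y along its length.
Things that resemble listed ones, but are neither listed nor needed, are in the scene too. Leave any purple or yellow look-alike of the slug_hung alone.

How it is judged:
By the outcome, as a careful person would: the job done as asked, in the order asked, and still so for the second after the job is handed in, with the robot touching nothing.
It also fails if it takes over 61 s, if anything falls off the work surface, if the arm or the gripper's body presses on something with over 40 N, if the wrist force passes 120 N, or if a joint passes its speed limit or range.

## Working session

There is one attempt and no reset: what is moved stays moved. The work goes in short steps, each a Python script; the robot and the scene stay as the last script left them, time stands still between calls to the robot, and variables do not carry over. Pictures are saved under pics/ and viewed, and the job is handed in when it is done.

```bash
ls; mkdir -p pics; python3 - <<'E'
from cell import *
import cv2
for n in ("side","top","wrist"):
    im=grab_frame(n); cv2.imwrite(f"pics/{n}0.png",im[:,:,::-1])
    print(n,camera_params(n))
print(observe())
E
```

```text
pics
side {'K': array([[359.9532983 ,   0.        , 252.6860412 ],
       [  0.        , 359.9532983 , 194.82630074],
       [  0.        ,   0.        ,   1.        ]]), 'extrinsics': array([[-9.99453442e-01, -1.37902727e-04, -3.30574911e-02,
         5.99057865e+02],
       [ 2.78813935e-02,  5.33743087e-01, -8.45186929e-01,
         7.79620125e+02],
       [ 1.77607609e-02, -8.45646675e-01, -5.33447520e-01,
         5.88401245e+02],
       [ 0.00000000e+00,  0.00000000e+00,  0.00000000e+00,
         1.00000000e+00]])}
top {'K': array([[493.56340222,   0.        , 252.34130212],
       [  0.        , 493.56340222, 193.64784589],
       [  0.        ,   0.        ,   1.        ]]), 'extrinsics': array([[-1.71856879e-02, -9.98898089e-01,  4.36721941e-02,
         5.04706887e+02],
       [-9.99798724e-01,  1.76205928e-02,  9.59300493e-03,
        -5.12812878e+01],
       [-1.03519642e-02, -4.34985415e-02, -9.98999857e-01,
         1.13569020e+03],
       [ 0.00000000e+00,  0.00000000e+00,  0.00000000e+00,
         1.00000000e+00]])}
wrist {'K': array([[302.03288724,   0.        , 253.
[... 436 characters left out ...]
0e+00,
         1.00000000e+00]])}
{'clock': 0.15, 'q': array([ 1.16040489e+00,  4.80679261e-01,  1.59674010e+00, -7.48548086e-06,
        1.06510334e+00, -4.66264078e-02]), 'qd': array([-3.10293861e-03, -3.24402715e-03, -2.21207927e-03,  4.29171532e-04,
        1.06541974e-03,  9.53951625e-05]), 'tau': array([ 1.82718319e-03, -9.51143360e+01, -4.30459607e+01,  1.30756448e-04,
        8.12208251e-03,  1.56974500e-05]), 'tool_pos': array([231.12612619, 607.14563331, 198.12127497]), 'tool_rot': array([ 0.28470464,  1.55209204, -0.28613641]), 'force': array([-0.06068062,  0.69090726, -0.74276372]), 'ft_torque': array([-0.01626079, -0.0097334 , -0.0209867 ]), 'gripper_width': 0.9999559916016699}
```

View pics/side0.png

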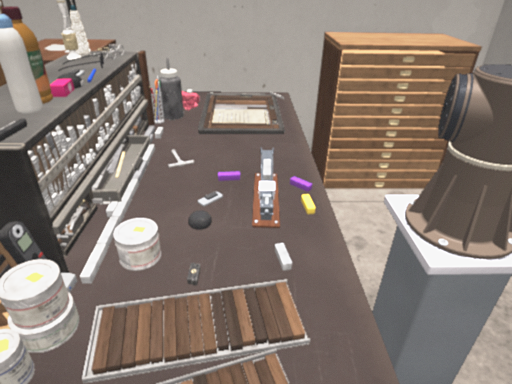

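View pics/top0.png

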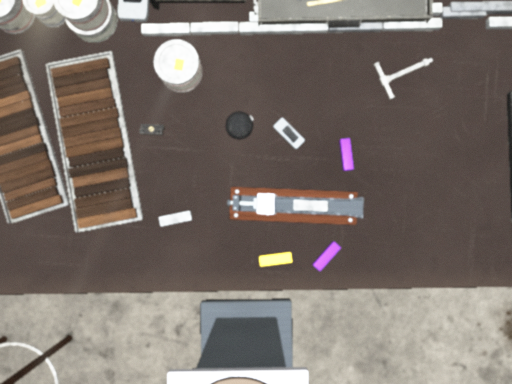

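View pics/wrist0.png

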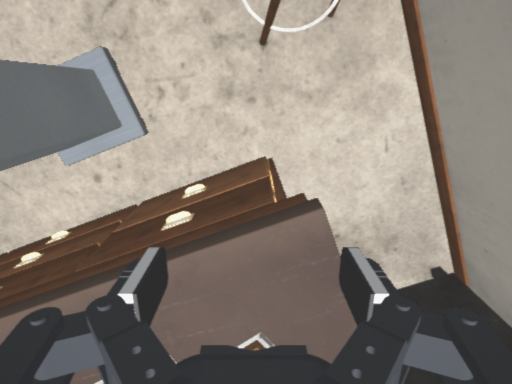

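```bash
python3 - <<'E'
import cv2
im=cv2.imread("pics/top0.png")
a=cv2.resize(im[175:235,215:375],None,fx=5,fy=5,interpolation=cv2.INTER_CUBIC)
cv2.imwrite("pics/c1.png",a)
a=cv2.resize(im[110:240,135:205],None,fx=4.5,fy=4.5,interpolation=cv2.INTER_CUBIC)
cv2.imwrite("pics/c2.png",a)
im=cv2.imread("pics/side0.png")
a=cv2.resize(im[140:280,180:320],None,fx=4.2,fy=4.2,interpolation=cv2.INTER_CUBIC)
cv2.imwrite("pics/c3.png",a)
E
```

```text
(no output)
```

View pics/c1.png

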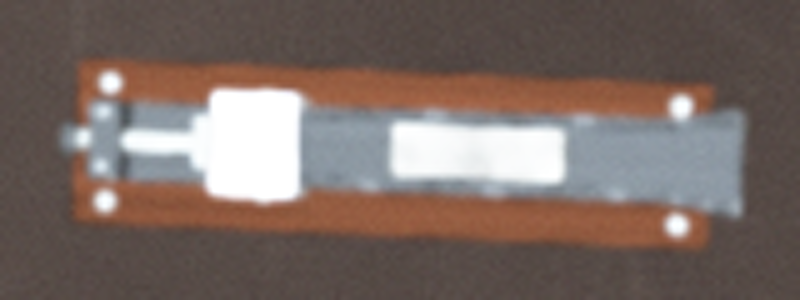

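View pics/c2.png

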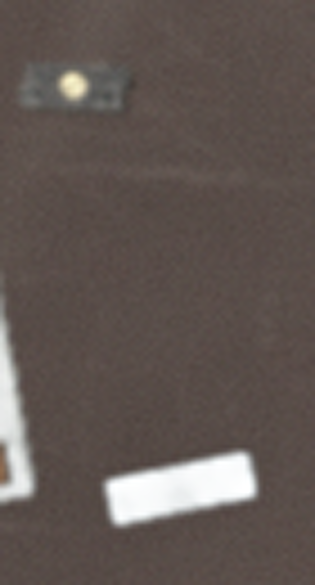

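View pics/c3.png

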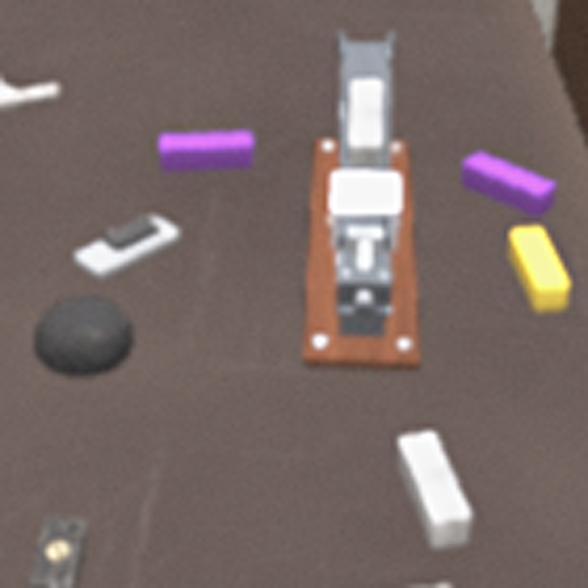

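```bash
cat > h.py <<'E'
import numpy as np, cv2
from cell import *
from scipy.spatial.transform import Rotation as R
def ray(name,uv,T=None):
    p=camera_params(name); 
    E=T if T is not None else p["extrinsics"]
    d=E[:3,:3]@np.linalg.inv(p["K"])@[uv[0],uv[1],1]
    return E[:3,3],d
def atz(name,uv,z,T=None):
    o,d=ray(name,uv,T); return o+d*(z-o[2])/d[2]
def proj(name,P,T=None):
    p=camera_params(name); E=T if T is not None else p["extrinsics"]
    c=np.linalg.inv(E)@np.append(P,1); u=p["K"]@c[:3]; return u[:2]/u[2]
def wristT():
    s=observe(); T=np.eye(4); T[:3,:3]=R.from_rotvec(s["tool_rot"]).as_matrix(); T[:3,3]=s["tool_pos"]
    return T@camera_params("wrist")["T_tool_cam"]
E
python3 - <<'E'
from h import *
c=lambda u,v:(215+(u+.5)/5-.5,175+(v+.5)/5-.5)
s,k=np.sin(.21),np.cos(.21)
head=atz("top",c(742,163),50+225*s); hood=atz("top",c(253.5,144.5),50+22*s+32*k)
print("head",head,"hood",hood, np.linalg.norm((head-hood)[:2]),"exp",225*k-22*k+32*s)
e=(head-hood)[:2]; print("yaw",np.arctan2(e[1],e[0]))
for q in [(391,124),(566,130),(563,184),(390,177)]: print(atz("top",c(*q),50+110*s+22*k))
c2=lambda u,v:(135+(u+.5)/4.5-.5,110+(v+.5)/4.5-.5)
for q in [(105,480),(248,452),(257,493),(115,526)]: print(atz("top",c2(*q),22))
# side camera
c3=lambda u,v:(180+(u+.5)/4.2-.5,140+(v+.5)/4.2-.5)
for q in [(341,38),(395,38)]: print("sidehead wall tops",atz("side",c3(*q),50+225*s+12*k))
for q in [(401,432),(435,432),(470,516),(436,524)]: print("spare side",atz("side",c3(*q),22))
for q in [(330,172),(403,172)]: print("hood far",atz("side",c3(*q),50+40*s+32*k))
E
```

```text
head [ 517.54680063 -273.10853776   96.90347747] hood [529.14476046 -68.39638328  85.88310707] 205.040432271112 exp 205.21099248407728
yaw -1.6273907909138767
[ 536.5804418  -126.38838014   94.44726911]
[ 532.76050698 -200.01536155   94.44726911]
[ 510.04535    -198.21251138   94.44726911]
[ 514.24917247 -125.5037881    94.44726911]
[505.99946058 173.48045668  22.        ]
[518.80265186 101.45420146  22.        ]
[498.17680933  97.17536172  22.        ]
[482.87089043 168.66046572  22.        ]
sidehead wall tops [ 536.24000942 -251.98864149  108.63984844]
sidehead wall tops [ 495.74867992 -252.40531524  108.63984844]
spare side [515.28048644 100.24530782  22.        ]
spare side [495.45607248 100.37544399  22.        ]
spare side [483.45726123 171.05117089  22.        ]
spare side [502.57646421 177.107165    22.        ]
hood far [550.81117912 -84.68217125  89.63538527]
hood far [502.47404497 -84.82198727  89.63538527]
```

```bash
cat >> h.py <<'E'
s21,k21=np.sin(.21),np.cos(.21)
yaw=-1.6274; HOOD=np.array([529.14,-68.40,85.88])
def setch(yaw_,O_=None):
    global ex,ey,ez,yaw
    yaw=yaw_
    ex=np.array([k21*np.cos(yaw),k21*np.sin(yaw),s21]); ey=np.array([-np.sin(yaw),np.cos(yaw),0]); ez=np.cross(ex,ey)
setch(yaw)
O=HOOD-22*ex-32*ez
def ch(x,y,z): return O+x*ex+y*ey+z*ez
def toch(P): return np.array([ex,ey,ez])@(np.asarray(P)-O)
def rot(xa,ya): return R.from_matrix(np.column_stack([xa,ya,np.cross(xa,ya)])).as_rotvec()
E
python3 - <<'E'
from h import *
print(O, toch([523.4,-162.5,94.45]))
for n,ya in (("ex",ex),("-ex",-ex),("ey",ey),("-ey",-ey)):
    for h in (14,100):
        print(n,h,inverse_kinematics(ch(165,0,h),rot(-ez,ya)))
sl=np.array([-14,72,0.]);sl/=np.linalg.norm(sl); dn=np.array([0,0,-1.])
for sg in (1,-1):
    print(sg,inverse_kinematics([500.5,136,15],rot(dn,sg*np.cross(sl,dn))))
E
```

```text
[529.97988739 -53.57781338  49.99689293] [115.98941205  -0.40724522  20.72937117]
ex 14 [-0.29413975  0.47154643  1.94954977 -0.32146342  0.69612669  1.57830832]
ex 100 [-0.26167214  0.35402334  1.88076188 -0.2677044   0.88129155  1.53400444]
-ex 14 [-0.29413975  0.47154643  1.94954977 -0.32146342  0.69612669 -1.56328433]
-ex 100 [-0.26167214  0.35402334  1.88076188 -0.2677044   0.88129155 -1.60758821]
ey 14 [-0.29413975  0.47154643  1.94954977 -0.32146342  0.69612669  0.00751199]
ey 100 [-0.26167214  0.35402334  1.88076188 -0.2677044   0.88129155 -0.03679189]
-ey 14 None
-ey 100 None
1 None
-1 [0.20686762 0.56987839 2.04439461 0.         0.52731965 0.0148196 ]
```

```bash
python3 - <<'E'
from h import *
move_to(ch(185,0,100),rot(-ez,ex)); set_gripper(0)
T=wristT(); np.save("T1.npy",T); im=grab_frame("wrist"); cv2.imwrite("pics/w1.png",im[:,:,::-1])
s=observe(); print(s["clock"],s["tool_pos"],ch(185,0,100),s["gripper_width"],s["force"])
for n,P in dict(hood=HOOD,head=ch(225,0,0),slugtop=ch(151.5,0,22)).items(): print(n,proj("wrist",P,T))
E
```

```text
3.9833 [ 520.94148257 -213.41563593  186.3873148 ] [ 520.92305879 -213.41114927  186.36506588] 0.0027919027318856165 [ 0.21422803 -0.11390269  0.19522549]
hood [ 60.34697251 190.15056486]
head [295.10434156 179.32223947]
slugtop [214.71463365 186.55697259]
```

View pics/w1.png

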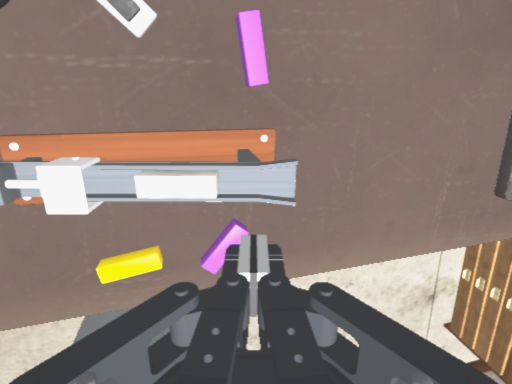

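```bash
python3 - <<'E'
import cv2
im=cv2.imread("pics/w1.png")
a=im[145:220,20:170]; a=cv2.resize(a,None,fx=5,fy=5,interpolation=cv2.INTER_CUBIC); cv2.imwrite("pics/w1a.png",a)
a=im[145:220,160:310]; a=cv2.resize(a,None,fx=5,fy=5,interpolation=cv2.INTER_CUBIC); cv2.imwrite("pics/w1b.png",a)
E
```

```text
(no output)
```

View pics/w1a.png

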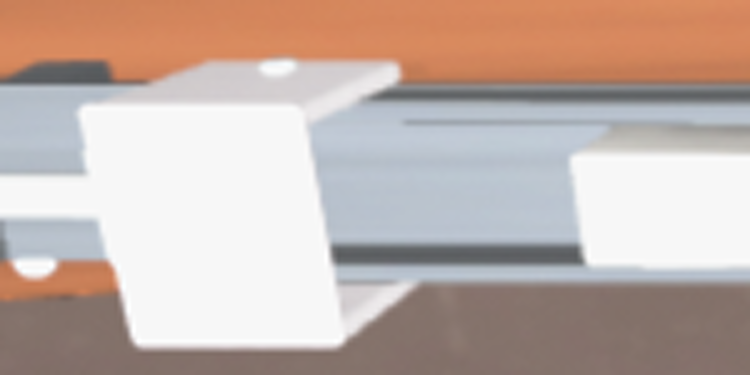

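View pics/w1b.png

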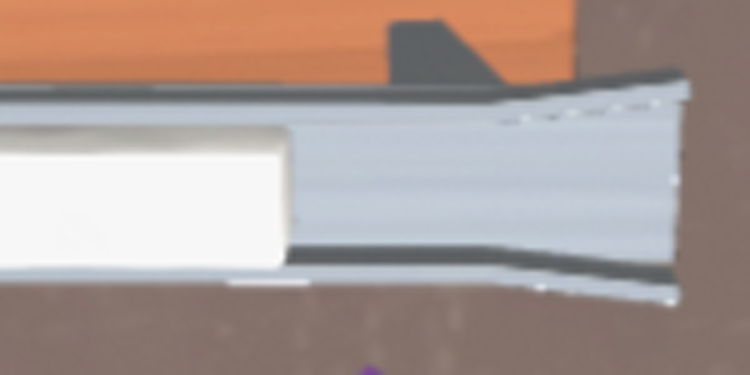

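```bash
cat >> h.py <<'E'
def onz(name,uv,z,T=None):
    "intersect with chute plane z; chute coords"
    o,d=ray(name,uv,T); t=(z-(o-O)@ez)/(d@ez); return np.round(toch(o+d*t),1)
E
python3 - <<'E'
from h import *
T=np.load("T1.npy")
a=lambda u,v:(20+(u+.5)/5-.5,145+(v+.5)/5-.5)
b=lambda u,v:(160+(u+.5)/5-.5,145+(v+.5)/5-.5)
for q in [(80,103),(305,103),(343,347),(135,347)]: print("hood",onz("wrist",a(*q),32,T))
for q in [a(572,155),a(585,266),b(288,152),b(288,266)]: print("slug",onz("wrist",q,22,T))
for q in [a(500,265),b(450,265),b(450,125),b(20,125)]: print("walltop inner",onz("wrist",q,12,T))
for q in [b(673,262),b(682,110)]: print("head",onz("wrist",q,0,T))
E
```

```text
hood [ 6.  21.7 32. ]
hood [43.1 21.7 32. ]
hood [ 41.8 -21.9  32. ]
hood [  5.6 -22.   32. ]
slug [81.9 10.  22. ]
slug [ 81.6 -10.6  22. ]
slug [154.1  10.6  22. ]
slug [153.3 -10.5  22. ]
walltop inner [ 61.8 -14.1  12. ]
walltop inner [182. -14.  12.]
walltop inner [182.1  12.7  12. ]
walltop inner [105.   12.7  12. ]
head [224.9 -17.8   0. ]
head [225.3  12.4   0. ]
```

```bash
python3 - <<'E'
from h import *
movel(ch(182,-.3,14),vel=150); hold(.2)
f0=observe()["force"]@np.column_stack([ex,ey,ez]); print(observe()["clock"],f0)
np.save("f0.npy",f0)
f=lambda: np.round(observe()["force"]@np.column_stack([ex,ey,ez])-f0,1)
for x in (165,150,130,110,96):
    movel(ch(x,-.3,14),vel=60); print(x,f(),toch(observe()["tool_pos"]).round(1),observe()["clock"])
    if f()[0]>3.5: break
im=grab_frame("wrist"); cv2.imwrite("pics/w2.png",im[:,:,::-1]); im=grab_frame("side"); cv2.imwrite("pics/s2.png",cv2.resize(im[140:280,180:320,::-1],None,fx=4,fy=4))
E
```

```text
4.9083 [-0.05922591  0.3945448   0.25000283]
165 [-0.4 -1.2  0.3] [164.5  -0.3  14. ] 5.3417
150 [ 0.5 -0.9 -1.1] [149.6  -0.3  14. ] 5.7417
130 [-0.6 -1.  -0.3] [129.6  -0.3  14. ] 6.225
110 [-0.2 -0.8 -1. ] [109.6  -0.3  14. ] 6.7083
96 [ 0.3 -0.2  0. ] [95.6 -0.3 14. ] 7.0917
```

View pics/w2.png

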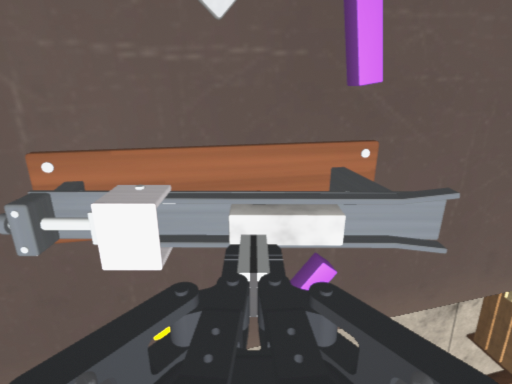

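View pics/s2.png

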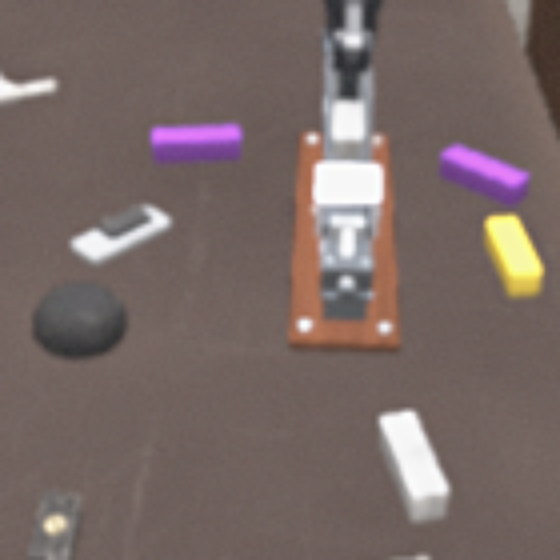

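```bash
python3 - <<'E'
from h import *
T=wristT(); s=observe()
print(s["clock"],s["gripper_width"],s["tool_pos"],toch(s["tool_pos"]),s["force"])
for z in (0,14,22,30,50): print(z,proj("wrist",ch(95.6,-.3,z),T))
for q in [(230,207),(342,207),(344,243),(231,240)]: print(onz("wrist",q,22,T))
im=cv2.imread("pics/w2.png"); cv2.imwrite("pics/w2a.png",cv2.resize(im[180:300,180:370],None,fx=4,fy=4,interpolation=cv2.INTER_CUBIC))
E
```

```text
7.1917 0.0037800530820485487 [ 524.56887698 -144.39481858   83.70679268] [96.00614185 -0.26451287 14.00412689] [-0.6310325  -0.31198872  0.49166899]
0 [252.21794029 216.32692433]
14 [252.15804025 225.32715139]
22 [252.11993076 231.05325972]
30 [252.07854364 237.27184499]
50 [251.95762706 255.44005731]
[82.5 15.5 22. ]
[148.8  15.5  22. ]
[152.3  -8.4  22. ]
[82.6 -6.4 22. ]
```

View pics/w2a.png

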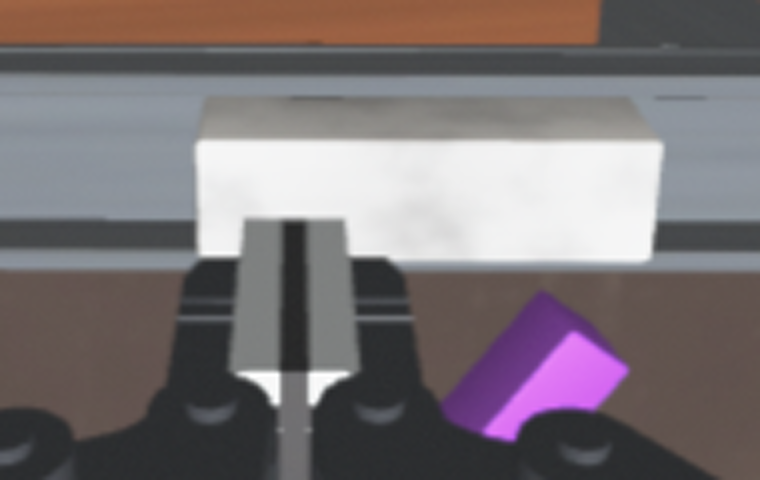

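```bash
python3 - <<'E'
from h import *
im=grab_frame("side"); cv2.imwrite("pics/s3.png",cv2.resize(im[120:210,210:330,::-1],None,fx=6,fy=6,interpolation=cv2.INTER_CUBIC))
for x in (85,96,107):
  for z in (0,14,22,30,40,50): print(x,z,(proj("side",ch(x,0,z))-[210,120])*6)
print(observe()["gripper_width"])
E
```

```text
85 0 [335.88165147 349.24500409]
85 14 [336.9572612  327.59171883]
85 22 [337.58097795 315.03556936]
85 30 [338.21143405 302.34374866]
85 40 [339.00914895 286.28481239]
85 50 [339.81778566 270.00600719]
96 0 [336.0009752  334.38833723]
96 14 [337.06964583 312.75912285]
96 22 [337.6892709  300.21830509]
96 30 [338.31554051 287.54300636]
96 40 [339.10788529 271.50645143]
96 50 [339.91099523 255.25201676]
107 0 [336.118543   319.75029636]
107 14 [337.1803614  298.14680993]
107 22 [337.79594706 285.622261  ]
107 30 [338.41808439 272.96441348]
107 40 [339.20512975 256.95138932]
107 50 [340.00278692 240.72245984]
-0.001784335062601172
```

View pics/s3.png

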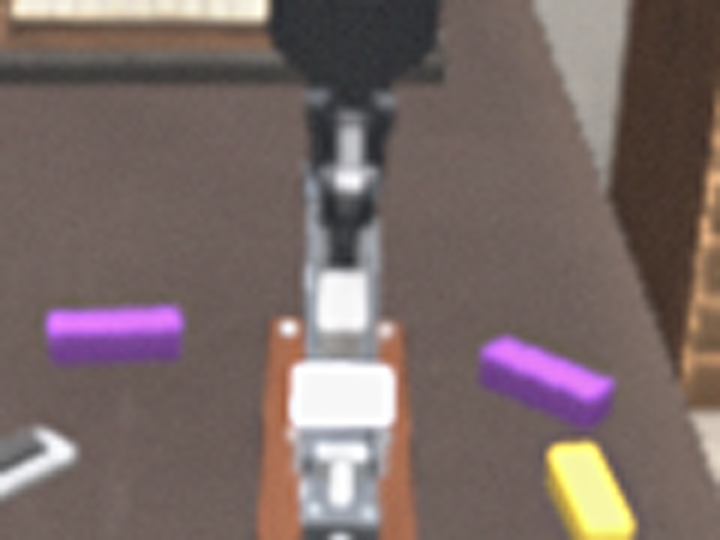

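```bash
python3 - <<'E'
from h import *
B=np.column_stack([ex,ey,ez])
f=lambda: observe()["force"]@B
f0=f(); print(f0)
z=14
movel(ch(96,-.3,8),vel=60); z=8; print(f()-f0)
while z>-22:
    z-=1; movel(ch(96,-.3,z),vel=25); g=f()-f0
    if g[2]>2.5: break
print(z,g,toch(observe()["tool_pos"]),observe()["clock"])
hold(.2); print(f()-f0)
im=grab_frame("side"); cv2.imwrite("pics/s4.png",cv2.resize(im[120:210,210:330,::-1],None,fx=6,fy=6,interpolation=cv2.INTER_CUBIC))
im=grab_frame("wrist"); cv2.imwrite("pics/w4.png",im[:,:,::-1])
E
```

```text
[-0.46145023  0.29213326  0.00683224]
[ 0.21744379 -1.44045681 -0.91935527]
-12 [-1.3991281  -5.40243307 17.36754844] [ 96.03751392  -0.18228209 -11.24906841] 12.4917
[-1.08627876 -4.35184562 17.48336986]
```

View pics/s4.png

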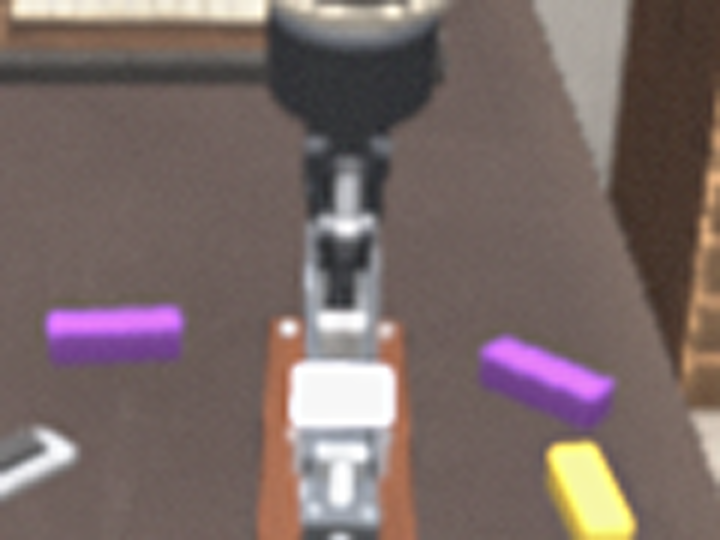

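View pics/w4.png

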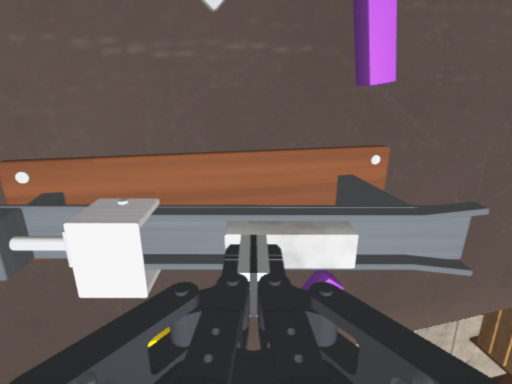

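```bash
cat >> h.py <<'E'
TIP=33.2
B=np.column_stack([ex,ey,ez])
fc=lambda: observe()["force"]@B
def tip(x,y,z): return ch(x,y,z-TIP)
E
python3 - <<'E'
from h import *
movel(tip(96,-.3,30),vel=100); movel(tip(180,-.3,30),vel=200); movel(tip(180,-.3,14),vel=80); hold(.1)
f0=fc(); print(observe()["clock"],f0)
for x in (165,150,130,110,100,95):
    movel(tip(x,-.3,14),vel=60); g=fc()-f0; print(x,g.round(1),toch(observe()["tool_pos"]).round(1),observe()["clock"])
    if g[0]>3.5 or abs(g[1])>8: break
im=grab_frame("wrist"); cv2.imwrite("pics/w5.png",im[:,:,::-1])
E
```

```text
14.0583 [ 0.49777233 -0.45473733 -0.19164662]
165 [-0.2  0.1  0.2] [164.5  -0.2 -19.1] 14.4583
150 [-0.3 -0.1  1.7] [149.6  -0.3 -19.2] 14.8583
130 [-1.2  0.4 -0.4] [129.6  -0.3 -19.2] 15.3417
110 [-0.7  0.6 -0.6] [109.6  -0.3 -19.2] 15.825
100 [-0.1  0.1  0.7] [ 99.6  -0.3 -19.2] 16.1417
95 [-1.3  0.2 -0.2] [ 94.8  -0.4 -19.2] 16.3917
```

View pics/w5.png

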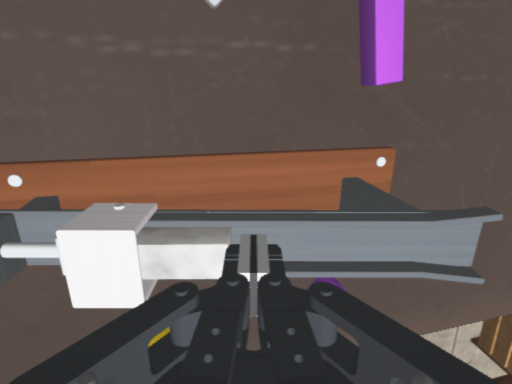

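```bash
python3 - <<'E'
from h import *
T=wristT()
print([onz("wrist",q,22,T) for q in [(231,238),(230,275)]], toch(observe()["tool_pos"]))
f0=np.array([0.0,-.2,-.2])
for x in (92,90,89,88,87,86,85,84,83,82,81,80,79,78,77,76,75):
    movel(tip(x,-.3,14),vel=25); hold(.05); g=np.mean([fc() for _ in range(3)],0)-f0; print(x,g.round(1),toch(observe()["tool_pos"]).round(1)[0],observe()["clock"])
    if g[0]>3.8 or abs(g[1])>8: break
im=grab_frame("wrist"); cv2.imwrite("pics/w6.png",im[:,:,::-1])
E
```

```text
[array([84.2, 12.6, 22. ]), array([83.2, -8.7, 22. ])] [ 94.90117199  -0.32649192 -19.2231438 ]
92 [ 0.1  0.7 -0.1] 92.0 16.7583
90 [0.4 0.3 0.7] 90.0 17.0583
89 [ 0.1 -0.  -0.1] 89.0 17.3583
88 [-0.4  0.2  0.2] 88.0 17.6583
87 [-0.1  0.1 -0.1] 86.9 17.9583
86 [1.  0.6 1.1] 86.0 18.2583
85 [-0.6  0.2  0.7] 84.9 18.5583
84 [ 0.1 -0.1  0. ] 84.0 18.8583
83 [ 3.8 -1.8  0.5] 83.1 19.1583
```

View pics/w6.png

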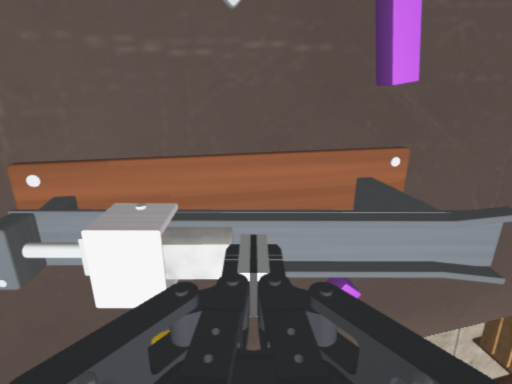

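```bash
python3 - <<'E'
from h import *
f0=np.array([0.0,-.2,-.2])
for x in (82.3,81.6):
    movel(tip(x,-.3,14),vel=20); hold(.05); g=np.mean([fc() for _ in range(3)],0)-f0; print(x,g.round(1),toch(observe()["tool_pos"]).round(1)[0],observe()["clock"])
    if g[0]>6: break
movel(tip(88,-.3,14),vel=12)
print(fc()-f0)
movel(tip(110,-.3,14),vel=100)
T=wristT(); np.save("T7.npy",T)
im=grab_frame("wrist"); cv2.imwrite("pics/w7.png",im[:,:,::-1]); print(observe()["clock"])
cv2.imwrite("pics/w7a.png",cv2.resize(im[180:320,20:260,::-1],None,fx=3.3,fy=3.3,interpolation=cv2.INTER_CUBIC))
E
```

```text
82.3 [ 5.3 -0.5  0.3] 82.4 19.5083
81.6 [ 4.3 -0.   0.2] 81.6 19.8083
[0.06580841 0.28062119 0.11031124]
20.9083
```

View pics/w7a.png

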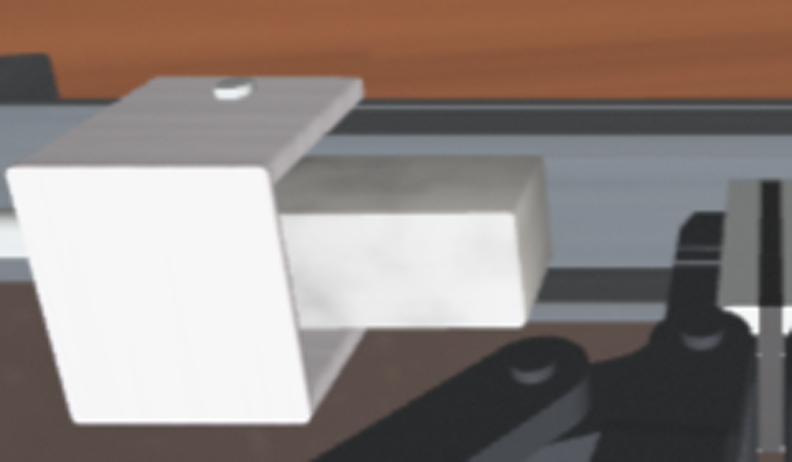

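```bash
python3 - <<'E'
from h import *
movel(tip(110,-.3,50),vel=200)
sl=np.array([-14,72,0.]);sl/=np.linalg.norm(sl); dn=np.array([0,0,-1.])
ro=rot(dn,-np.cross(sl,dn)); np.save("ro.npy",ro)
move_to([500.5,136,60-TIP],ro); set_gripper(.5,40)
T=wristT(); np.save("T8.npy",T); im=grab_frame("wrist"); cv2.imwrite("pics/w8.png",im[:,:,::-1])
s=observe(); print(s["clock"],s["tool_pos"],s["gripper_width"]); 
for c in [(0,0),(35.5,10.5),(35.5,-10.5),(-35.5,-10.5),(-35.5,10.5)]:
    print(proj("wrist",np.array([500.5,136,22])+c[0]*sl+c[1]*np.cross(sl,dn),T))
E
```

```text
23.3167 [500.54244151 135.96584408  26.84473522] 0.49872134605881774
[251.84882325 219.77008411]
[234.57631924 166.51364786]
[269.02502847 166.53289105]
[267.22390298 267.17617836]
[236.55983441 267.15789998]
```

View pics/w8.png

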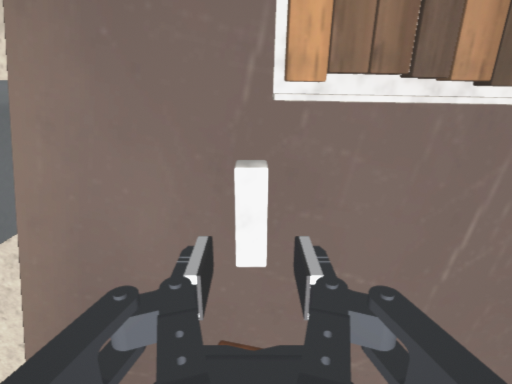

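```bash
python3 - <<'E'
from h import *
movel([500.5,136,-20],vel=100); set_gripper(.0,40)
s=observe(); print(s["clock"],s["tool_pos"],s["gripper_width"],s["force"])
movel([500.5,136,40],vel=150)
s=observe(); print(s["clock"],s["tool_pos"],s["gripper_width"],s["force"])
im=grab_frame("wrist"); cv2.imwrite("pics/w9.png",im[:,:,::-1])
im=grab_frame("side"); cv2.imwrite("pics/s9.png",cv2.resize(im[140:290,200:360,::-1],None,fx=4,fy=4,interpolation=cv2.INTER_CUBIC))
E
```

```text
24.25 [500.99894978 136.09587317 -19.23836507] 0.230360029448168 [-0.65319895  1.50572592  5.62925353]
24.8 [500.55073036 136.02044747  39.96782499] 0.23028490858829492 [ 0.98126751  1.46723146 -1.4345752 ]
```

View pics/w9.png

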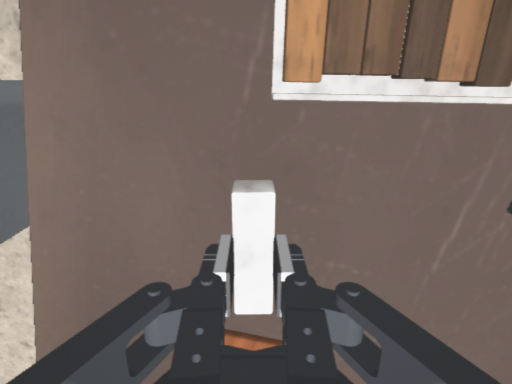

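View pics/s9.png

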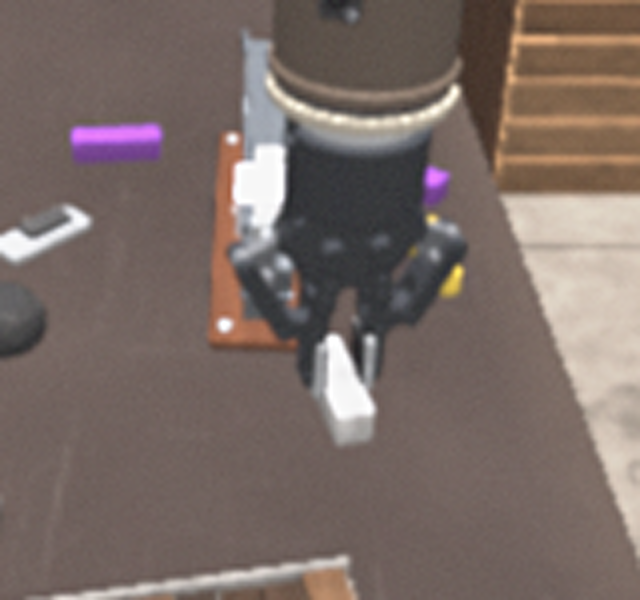

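```bash
python3 - <<'E'
from h import *
s=observe(); Rm=R.from_rotvec(s["tool_rot"]).as_matrix()
T=wristT()
for z in (81.2,):
  for q in [(233,193),(274,193),(273,313),(235,313)]:
    print(Rm.T@(atz("wrist",q,z,T)-s["tool_pos"]))
E
```

```text
[-42.04652741  -8.5440515  -35.0739381 ]
[-42.07061033  10.43981862 -35.09914233]
[-42.07071722  11.46365961  33.02003764]
[-42.04491593  -8.87451883  33.06438539]
```

```bash
python3 - <<'E'
from h import *
movel([500.5,136,110],vel=250)
move_to(ch(150,-.5,50),rot(-ez,ey)); movel(ch(150,-.5,0),vel=120)
T=wristT(); np.save("T10.npy",T); im=grab_frame("wrist"); cv2.imwrite("pics/w10.png",im[:,:,::-1])
im2=grab_frame("side"); cv2.imwrite("pics/s10.png",cv2.resize(im2[120:240,200:360,::-1],None,fx=4,fy=4,interpolation=cv2.INTER_CUBIC))
s=observe(); print(s["clock"],toch(s["tool_pos"]),s["gripper_width"],fc())
for x in (100,225):
  for y in (-13.5,13.5): print(x,y,proj("wrist",ch(x,y,12),T))
for x in (114,185):
  for y in (-10.5,10.5): print(x,y,proj("wrist",ch(x,y,41),T))
E
```

```text
27.2 [1.49951131e+02 1.09489336e-01 7.76722792e-01] 0.23366360588905669 [-0.82053891 -0.54306407 -0.8296593 ]
100 -13.5 [227.32589528 150.07258163]
100 13.5 [277.04908341 150.1487909 ]
225 -13.5 [232.10807095 332.95471413]
225 13.5 [272.081422   333.01355861]
114 -10.5 [229.47964985 192.09056916]
114 10.5 [274.45974852 192.15888283]
185 -10.5 [232.56520677 315.68885994]
185 10.5 [271.30336014 315.74610766]
```

View pics/w10.png

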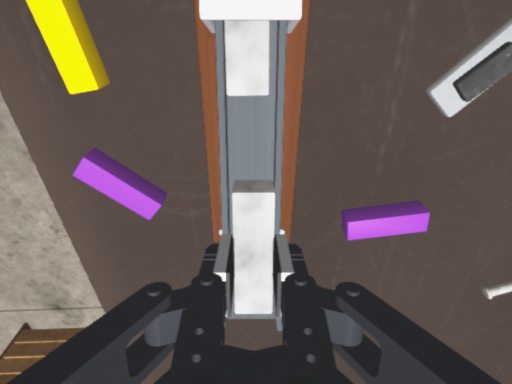

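View pics/s10.png

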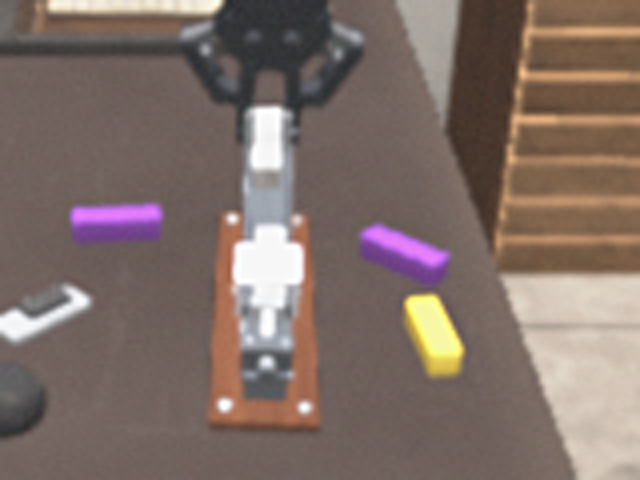

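Enlarge for centring.

```bash
python3 - <<'E'
import cv2
im=cv2.imread("pics/w10.png")
cv2.imwrite("pics/w10a.png",cv2.resize(im[80:240,180:330],None,fx=3.75,fy=3.75,interpolation=cv2.INTER_CUBIC))
E
```

```text
(no output)
```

View pics/w10a.png

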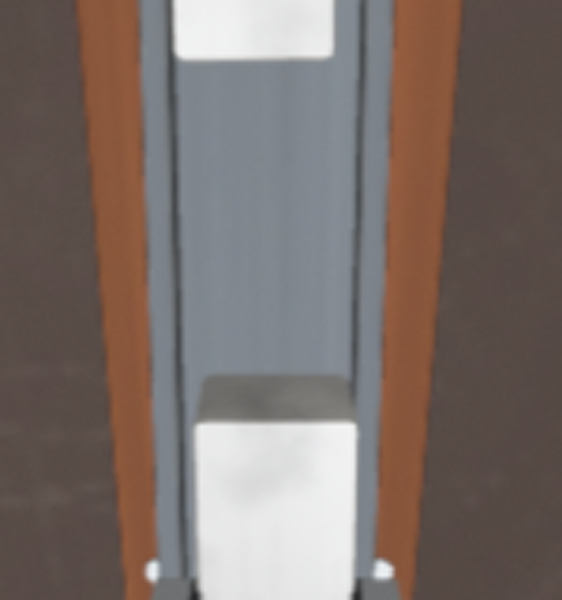

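```bash
python3 - <<'E'
from h import *
hold(.1); print(toch(observe()["tool_pos"]))
f0=fc()
movel(ch(150,-.9,-14),vel=60); print(fc()-f0, toch(observe()["tool_pos"]))
for z in (-16,-17,-18,-18.7,-19.3,-20,-20.7,-21.4):
    movel(ch(150,-.9,z),vel=25); g=fc()-f0; print(z,g.round(1))
    if g[2]>2.5 or abs(g[1])>6: break
print(toch(observe()["tool_pos"]),observe()["clock"])
im=grab_frame("wrist"); cv2.imwrite("pics/w11.png",im[:,:,::-1])
im2=grab_frame("side"); cv2.imwrite("pics/s11.png",cv2.resize(im2[120:240,200:360,::-1],None,fx=4,fy=4,interpolation=cv2.INTER_CUBIC))
E
```

```text
[1.50067919e+02 7.49584440e-02 7.89750773e-01]
[ 6.01094672e-01 -4.39257427e-04 -3.70931660e-01] [149.9194094   -1.38543913 -14.56994276]
-16 [ 0.7  0.1 -0.8]
-17 [-0.3  0.  -0.3]
-18 [0.5 0.1 0.3]
-18.7 [ 0.2 -0.1  1. ]
-19.3 [ 0.2 -0.2  2.2]
-20 [-0.8 -3.3 17.2]
[150.06151439  -0.76166249 -19.28759804] 29.1833
```

View pics/w11.png

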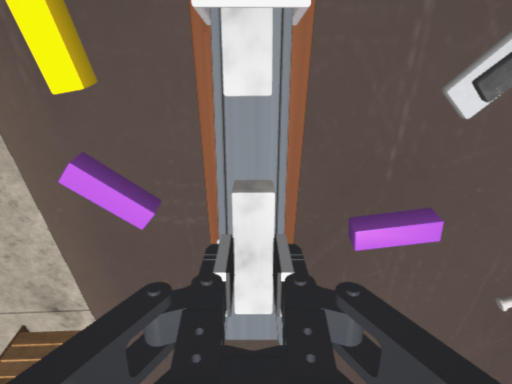

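View pics/s11.png

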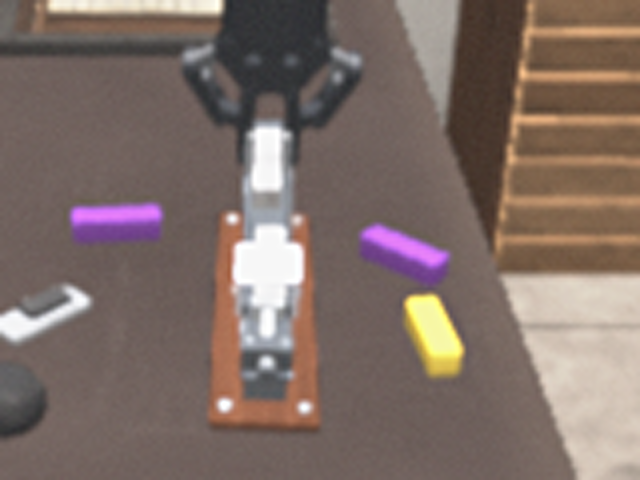

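```bash
python3 - <<'E'
from h import *
movel(ch(150,-.9,-19.2),vel=25); print(fc())
set_gripper(.5); movel(ch(150,-.9,20),vel=150); set_gripper(0)
im=grab_frame("wrist"); cv2.imwrite("pics/w12.png",im[:,:,::-1]); print(observe()["clock"],fc())
move_to(tip(206,-.6,45),rot(-ez,ex)); print(observe()["clock"],toch(observe()["tool_pos"]))
im=grab_frame("wrist"); cv2.imwrite("pics/w13.png",im[:,:,::-1])
E
```

```text
[ 0.4295685  -0.62418613  2.94923822]
30.825 [-0.00177254 -0.0201055   0.16447809]
32.1917 [205.88585571  -0.60540959  11.80535008]
```

View pics/w12.png

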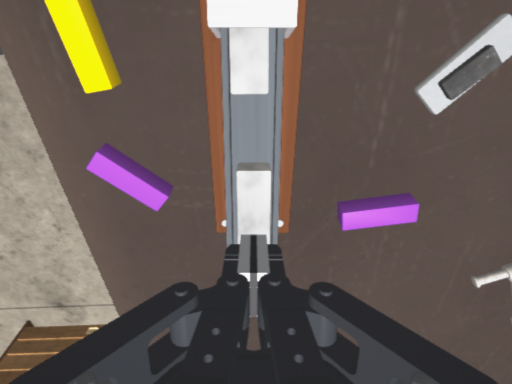

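View pics/w13.png

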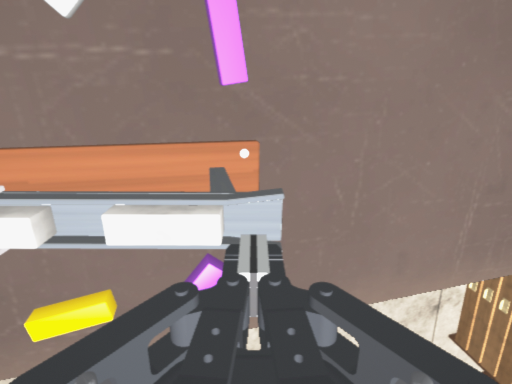

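```bash
python3 - <<'E'
from h import *
movel(tip(206,-.6,14),vel=100); hold(.1)
f0=np.mean([fc() for _ in range(3)],0); print(observe()["clock"],f0)
for x in (190,175,163,159,157,156,155,154,153.3,152.6,152,151.4,150.7,150,149,148):
    movel(tip(x,-.6,14),vel=50 if x>160 else 22); hold(.05); g=np.mean([fc() for _ in range(3)],0)-f0; print(x,g.round(1),toch(observe()["tool_pos"]).round(1)[0],observe()["clock"])
    if g[0]>4.2 or abs(g[1])>8: break
im=grab_frame("wrist"); cv2.imwrite("pics/w14.png",im[:,:,::-1])
E
```

```text
32.8 [0.22610523 1.20063411 0.31838821]
190 [-0.6 -1.7 -0.5] 189.8 33.3167
175 [-0.  -1.1 -0.8] 174.8 33.8167
163 [-0.3 -0.7 -0.5] 162.8 34.2583
159 [ 0.1 -1.8 -0.1] 159.0 34.6417
157 [-0.4 -1.7 -0.5] 156.9 34.9417
156 [-0.7 -0.5 -0.7] 156.0 35.2417
155 [-0.3 -1.4 -1. ] 154.9 35.5417
154 [ 3.4 -1.8 -1.4] 154.2 35.8417
153.3 [ 4.3 -1.  -0.6] 153.4 36.1417
```

View pics/w14.png

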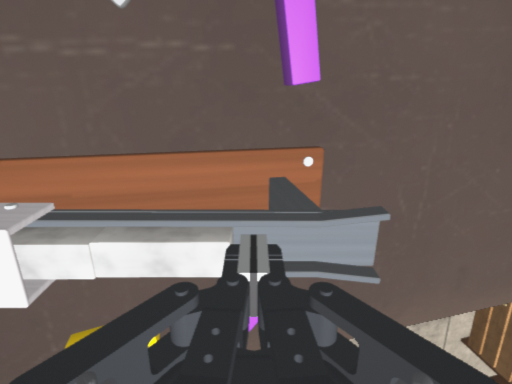

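```bash
python3 - <<'E'
from h import *
f0=np.array([-.1,0,0])
movel(tip(152.6,-.6,14),vel=20); hold(.1); print((np.mean([fc() for _ in range(4)],0)-f0).round(1))
movel(tip(158,-.6,14),vel=8); movel(tip(175,-.6,14),vel=80); movel(tip(175,-.6,60),vel=150); movel(tip(115,-.6,75),vel=150)
hold(.1); T=wristT(); np.save("T15.npy",T); print(observe()["clock"],fc())
im=grab_frame("wrist"); cv2.imwrite("pics/w15.png",im[:,:,::-1])
cv2.imwrite("pics/w15a.png",cv2.resize(im[150:280,60:300,::-1],None,fx=3.3,fy=3.3,interpolation=cv2.INTER_CUBIC))
E
```

```text
[ 4.8 -0.2 -1. ]
38.85 [0.42149674 0.0985262  0.21010883]
```

View pics/w15a.png

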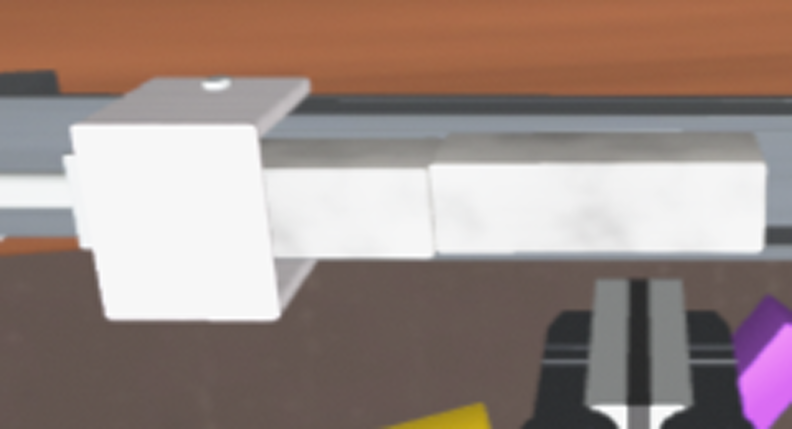

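```bash
python3 - <<'E'
from h import *
T=np.load("T15.npy")
c=lambda u,v:(60+(u+.5)/3.3-.5,150+(v+.5)/3.3-.5)
for q in [(430,167),(434,256),(430,165),(437,250),(764,164),(764,248)]: print(onz("wrist",c(*q),22,T))
im=cv2.imread("pics/w15.png"); cv2.imwrite("pics/w15b.png",cv2.resize(im[185:235,165:215],None,fx=11,fy=11,interpolation=cv2.INTER_CUBIC))
im=grab_frame("top"); cv2.imwrite("pics/t15.png",im[:,:,::-1])
E
```

```text
[72.6  8.8 22. ]
[ 72.1 -11.5  22. ]
[72.7  9.3 22. ]
[ 72.9 -10.1  22. ]
[141.9   9.5  22. ]
[142.7  -9.6  22. ]
```

View pics/w15b.png

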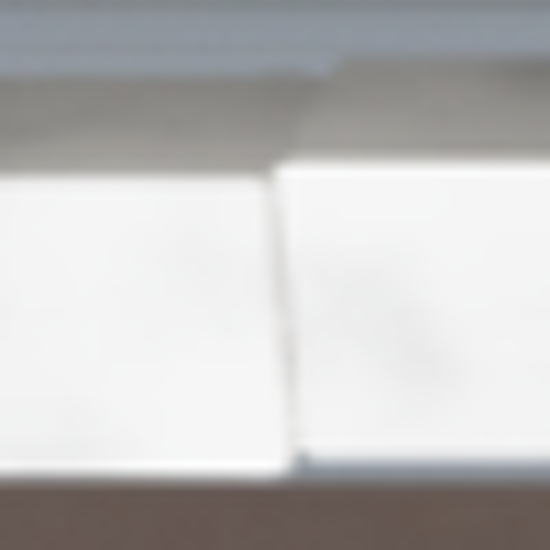

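View pics/t15.png

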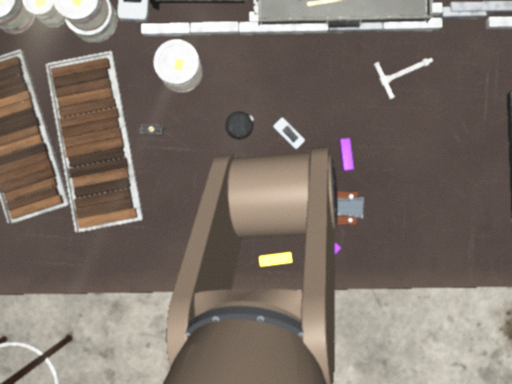

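```bash
python3 - <<'E'
from h import *
movel(tip(130,-.6,130),vel=200); print(observe()["clock"],fc()); print(hand_in())
E
```

```text
39.3833 [ 0.1216598  -0.10642378  0.19747876]
the job is handed in; nothing more can be done
None
```

I pushed the hung slug down under the hood until it rested against the spring stop. Then I took the spare from the bench, laid it lengthwise in the chute and pushed it down until it butted against the first. I handed in at 39.4 s of the 61 s allowed, with the arm raised clear; no verdict was reported.

**Last checks:**
- **Stop:** the push force settled at about 4 to 5 N on both pushes, so the stop yielded only about 1–2 mm.
- **Butting:** the second contact came 71 mm up the slope from the first, exactly one slug length. The last close-up showed a tight seam.
- **Position:** the wrist camera put the seam at 72.6 mm and the upper end at 142.3 mm, against 71 and 142 mm expected. The hood also measured about 1.5 mm too far up in that camera, so I put the seam's excess down to camera calibration.
- **Sideways:** the two slugs sit about 1 mm out of line across the channel.
- **Bystanders:** quoin, tape measure and pad look unmoved in the last top picture, though the arm hides part of the bench in it.

**What disagreed:**
- **Fingertip position:** the shut fingertips are really about 33 mm behind the reported TCP. My first push therefore passed above the slug without touching it.
- **Extra contact:** I found that offset by lowering the shut fingers onto the top of the hung slug, which pressed it with about 17 N. I corrected for it in every later move. Setting the spare down also pressed with about 17 N for a moment.

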